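Tighten the retaining ring of a filter holder with a pin wrench

ROBOT

A 7-joint arm with a two-finger parallel gripper is mounted at the origin on the work surface; the furniture and walls round the work are solid. World frame = base frame: x ahead of the robot, y to its left, z up, the work surface at z = 0. Lengths are in m, angles in rad, forces in N, time in s.
With the tool pointing down it reaches from about 0.425 to 0.925 m from the base axis. Payload 6.8 kg.
Tool frame: the origin (TCP) lies at the very end of the fingers, on their centre line; the grasp point (between the pads) lies 19 mm behind it (r.tcp_to_grasp is the distance from the TCP to the grasp point, in m); z points along the fingers, y is the line along which they close (so a half turn about z gives the same grasp; the last joint's range is limited). The gripper opens to 85 mm and grips with 20 to 120 N. Pads are 22 mm wide; open, the fingers measure 114 mm over their backs; the gripper's body (76 mm by 85 mm) begins 54 mm behind the grasp point. The pads swing forward as they close: fully open they stand 13 mm farther back than shut.
Start: joints at [-1.396, 0.477, 0.022, 1.555, -0.011, 1.109, -0.083], TCP at [0.188, 0.648, 0.203] pointing down, gripper open.
Joint ranges: [-2.96, 2.96], [-0.34, 2.1], [-1.41, 1.46], [0.24, 2.44], [-1.37, 4.51], [0.17, 1.92], [-2.96, 2.96]. Speed limits (rad/s): [2.39, 2.39, 3.14, 3.14, 3.14, 3.14, 3.14].

INTERFACE

Orientations are given as a rotation vector (axis times angle).
In Python, from bench import r gives the robot as it stands.
- The arm moves only by the tool step_arm, never from a script. Its argument "moves" is a list of rows, each a list of 7 numbers: the shift along the tool's x, y, z in mm, then the turn, a rotation vector about the tool's x, y, z in rad, then the finger opening in mm, from 0 to 85.4. A call has 1 to 8 rows; each row is the pose to reach, as a shift and turn from the pose commanded when the call began, along the tool's axes at that moment; what a row does not reach only later rows make up. A row lasts 1/10 s, in which the tool goes at most 50 mm and 8.59 degrees, less where a joint would pass 70% of its speed; a pose out of reach is approached as far as the arm can. A call with a gripper value outside its range is refused whole. The fingers move at their own pace and stop on an object; "grip_force" is the grip in N (left out, the last holds). Time passes only in rows, so rows that repeat a pose let the fingers close. It gives the time, the measured TCP pose, the force, the opening and the grip force at its end, in the units of the state.
- r.get_obs(): the state, without advancing time (a new reading comes with each control period).
- r.grab_frame(name): name is "scene" or "top"; returns a dict with "image" (420x560x3 uint8, red, green, blue), "depth" (420x560 float32, m along the optical axis (not along the pixel's ray), 0 where there is no reading), "mtx" (3x3 intrinsics, pixels), "rvec" (rotation vector, rad) and "tvec" (3), from world to camera coordinates, as OpenCV has them. Camera axes: x right, y down, z forward; pixel columns grow to the right and rows downward; lengths in m; the calibration is good to about 2 mm. A picture is of the moment at which its call begins.
- r.hand_in(): hands the job in; it is judged then, once.
The state is a dict: "clock": time; "joints": joint angles; "qvel": joint speeds; "tau": joint torques, N m; "tcp_pos": TCP position; "orientation": TCP orientation; "contact_force": force on the tool from outside, world axes, zero at the start; "moment": the same for the moment, N m; "grip_width": finger opening in m; "gripper_force": force on a finger pad.
Only numpy, scipy, OpenCV 4.12 (cv2) and the standard library are available. Lean on these libraries where they do the work, as an engineer would, in place of code of your own. Each camera call takes 0.05 s, during which the arm holds its last target. There are 200 camera calls.

TASK

Take the two-pin wrench from its stand and gently feel both of its pins into the two holes of the filter holder's retaining ring, without forcing or dragging the ring. With both pins in, turn the ring clockwise (seen from above) until it just comes up firm against its stop, then put the wrench back upright and fully home in its stand. Do not disturb the small vial, beaker and syringe filter around the holder.

Things in the scene. Friction and masses are not known exactly. Their poses are not given: they have to be found in the camera images.
- wrench_grip (a point): Loose two-pin wrench, 150 g: this is the centre of its black upright flat grip (44 x 12 x 46 mm), 24 mm above the steel bridge's top, 34 mm above the bridge's underside, 44 mm above the pin tips. x runs along the line of the pins and the grip's 44 mm, y across the 12 mm (grasp here), z up. Half a turn about z makes no difference.
- wrench_pins (a point): Point mid-way between the tips of the wrench's two vertical pins (steel, 6 mm diameter, 10 mm long, tapered to 4 mm at the tip, 50 mm apart centre to centre along x). Above the pins is the bridge, 66 x 20 x 10 mm, then the grip. Axes as for the grip. The wrench starts upright in the stand.
- stand_seat (a point): Fixed grey wrench stand, 100 x 60 x 34 mm: centre of the ledges on which the bridge's underside rests, 26 mm above the worktop, 8 mm below the stand's top. Pocket 71 mm along x, 25 mm along y; groove for the pins 12 mm wide, 16 mm deep along x. z up. With the wrench home (either way round) wrench_grip is 34 mm above this point.
- ring_centre (a point): Centre of the retaining ring's top face, 48 mm above the worktop. Ring: steel, 75 mm outside, bore 32 mm, 8 mm thick, with two opposite through holes 8.5 mm wide, each 25 mm from the centre, 6 mm free below. Axes are those of the holder block, z up; they do not turn with the ring. With the pins fully in, the bridge lies on the ring and wrench_grip is 34 mm above this point.
- holder: Filter holder: fixed aluminium block, 100 mm along x, 124 mm along y, carrying an 89 mm round collar (rim 46 mm high) with the ring in it; origin on the worktop under the ring's centre, z up. The holes' angle is not given: at the start the line through both holes lies anywhere within 0.65 rad either side of this x axis and must be seen or felt.
- ring (a joint): Ring turned down, rad: grows clockwise seen from above; 0 to 0.1 at the start, firm stop (tight) at 1.1; stays where left; tells nothing of the hole angle (collar is mounted at another angle each time). Turning takes 0.18 N m. The ring is sprung: gives downwards from about 4 N, 2.5 N per mm, rigid after 2.5 mm; pins pressed on its face with over 8 N may drag it.
- scint_vial_1: Bystander: small vial with white cap, 27 mm wide, 60 mm high, beside the holder; origin at the centre of its underside, z up.
- beaker_50: Bystander: small glass beaker, 44 x 51 mm, 61 mm high, beside the holder; origin at the centre of its underside, z up.
- filter_1: Bystander: white syringe filter disc, 28 mm wide, 24 mm high, in front of the holder; origin at the centre of its underside, z up.
There are look-alikes about, which are no part of the job. What is shaped like the part that bears wrench_grip but green is not meant.

How it is judged:
On the way, in this order (a step that is already met when the one before it is completed fails the run):
1. the wrench is lifted out of its stand (z of wrench_grip in the frame of stand_seat above 0.06 m), for 0.1 s.
2. both pins are in the ring's holes (at least 5.5 mm deep, wrench upright) while the ring is still loose (horizontal distance between wrench_grip and ring_centre below 0.006 m and z of wrench_grip in the frame of ring_centre below 0.0385 m and angle between wrench_grip's own z axis and vertical below 0.1 rad and value of joint ring below 0.5 rad), for 0.1 s.
3. the ring is turned to its stop with both pins in (horizontal distance between wrench_grip and ring_centre below 0.006 m and z of wrench_grip in the frame of ring_centre below 0.0385 m and angle between wrench_grip's own z axis and vertical below 0.1 rad and value of joint ring above 1.05 rad), for 0.1 s.
At the end, for the whole second after the job is handed in: The ring is against its stop (joint above 1.04 rad of 1.1); the wrench stands released in its stand, upright within 0.08 rad, within 6 mm of the pocket's centre and with its bridge down on the ledges (within 4 mm); the bystanders are within 20 mm of where they were (value of joint ring above 1.04 rad and horizontal distance between wrench_grip and stand_seat below 0.006 m and z of wrench_grip in the frame of stand_seat between 0.03 and 0.038 m and angle between wrench_grip's own z axis and vertical below 0.08 rad and distance of each of scint_vial_1, beaker_50, filter_1 from where it was at the start of the episode below 0.02 m); the robot touches nothing.
It fails at once if the wrench is forced on the ring: more than 25 N before it reaches its stop, or 40 N at the stop ((contact force between wrench and ring above 25 N and value of joint ring below 1 rad) or contact force between wrench and ring above 40 N).
It fails at once if the ring is turned (beyond 0.3 rad) without both pins of the wrench in its holes (value of joint ring between 0.3 and 1 rad and velocity of joint ring above 0.15 rad/s and not (horizontal distance between wrench_grip and ring_centre below 0.006 m and z of wrench_grip in the frame of ring_centre below 0.0385 m and angle between wrench_grip's own z axis and vertical below 0.1 rad)).
It fails at once if a bystander is knocked or moved by more than 20 mm (distance of any of scint_vial_1, beaker_50, filter_1 from where it was at the start of the episode above 0.02 m or angle between any of scint_vial_1, beaker_50, filter_1's own z axis and vertical above 0.4 rad).
It also fails if it takes over 72 s, if anything falls off the work surface, if the arm or the gripper's body presses on something with over 40 N, if the wrist force passes 120 N, or if a joint passes its speed limit or range.

## Working session

There is one attempt and no reset: what is moved stays moved. The work goes in short steps, Python scripts to look and compute and a tool call to move; the robot and the scene stay as the last step left them, time stands still between calls to the robot, and variables do not carry over. Pictures are saved under pics/ and viewed, at most 10 in all, crops included, and the job is handed in when it is done.

Besides the shell and the picture viewer there is one more tool, called after "Emit:" by a JSON object that holds its "api" and its "payload". step_arm: Moves the arm, as the interface text tells. Its arguments: {"type":"object","properties":{"moves":{"type":"array","items":{"type":"array","items":{"type":"number"}}},"grip_force":{"type":"number"}},"required":["moves"]}

```bash
mkdir -p pics
cat > h.py <<'E'
import numpy as np, cv2
from bench import r
def save(n,f,crop=None,s=1):
    im=f["image"]
    if crop: a,b,c,d=crop; im=im[b:d,a:c]
    if s!=1: im=cv2.resize(im,None,fx=s,fy=s,interpolation=cv2.INTER_CUBIC)
    cv2.imwrite("pics/"+n+".png",im[...,::-1])
def cloud(f):
    d=f["depth"];K=f["mtx"];R=cv2.Rodrigues(np.array(f["rvec"],float))[0];t=np.array(f["tvec"],float).ravel()
    v,u=np.mgrid[:d.shape[0],:d.shape[1]]
    p=np.stack([(u-K[0,2])/K[0,0]*d,(v-K[1,2])/K[1,1]*d,d],-1)
    w=(p-t)@R; w[d==0]=np.nan
    return w
def ray(f,u,v,z):
    K=f["mtx"];R=cv2.Rodrigues(np.array(f["rvec"],float))[0];t=np.array(f["tvec"],float).ravel()
    c=-R.T@t; d=R.T@np.array([(u-K[0,2])/K[0,0],(v-K[1,2])/K[1,1],1])
    return c+d*(z-c[2])/d[2]
E
python3 - <<'E'
from h import *
for n in("top","scene"):
    f=r.grab_frame(n); save(n+"0",f); np.savez(n+"0.npz",**f); print(n,f["mtx"][0,0],ray(f,280,210,0),(-cv2.Rodrigues(np.array(f["rvec"],float))[0].T@np.array(f["tvec"]).ravel()))
print(r.get_obs())
E
```

```text
top 412.4928186783258 [0.48594095 0.0573453  0.        ] [0.30303976 0.11016951 1.16466641]
scene 460.40670628382395 [0.56732569 0.12553221 0.        ] [-0.46278087 -0.41178084  0.78937389]
{'clock': 0.1, 'joints': array([-1.39609516,  0.4777246 ,  0.02237312,  1.55637866, -0.0115014 ,
        1.10930378, -0.08310524]), 'qvel': array([ 0.0009802 , -0.00062772, -0.00022508, -0.00221425,  0.00023931,
        0.00204271, -0.00035193]), 'tau': array([ 3.94298477e-03, -5.97763610e+01,  1.61327206e+00, -2.81955332e+01,
        1.27439058e-02,  5.06051336e-03, -2.53040776e-05]), 'tcp_pos': array([0.18822341, 0.6476036 , 0.20200776]), 'orientation': array([-4.42750130e-01, -3.11013309e+00,  2.64307453e-03]), 'contact_force': array([-0.4303977 ,  0.75612285, -1.24473303]), 'moment': array([0.03815592, 0.01834052, 0.02787309]), 'gripper_force': 0.0, 'grip_width': 0.0852893663054655}
```

View pics/top0.png

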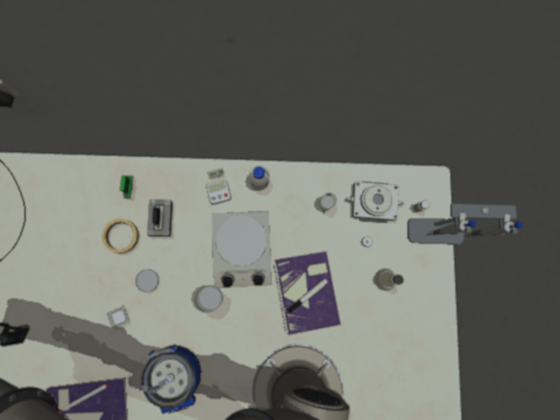

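View pics/scene0.png

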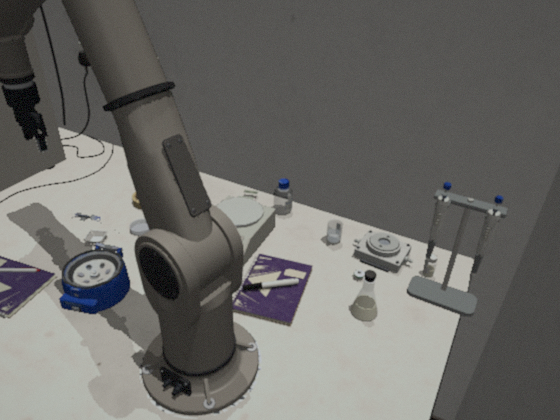

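The top view shows the grey stand with the black grip at (157,216) and the green look-alike at (127,186). The holder and ring are at (378,200), the beaker at (327,202), the vial at (423,206) and the filter at (366,241). Wrench candidates are the black grip at (157,216), which is in the grey stand and matches the description, and the green one at (127,186), which I reject. I'll check this in a close crop.

Run:
```python
from h import *
f=dict(np.load("top0.npz"))
im=f["image"]
a=cv2.resize(im[180:250,110:200],(720,560),interpolation=cv2.INTER_CUBIC)[:,:400]
b=cv2.resize(im[175:245,340:420],(640,560),interpolation=cv2.INTER_CUBIC)[:,80:480]
f2=r.grab_frame("top");np.savez("top1.npz",**f2)
cv2.imwrite("pics/c1.png",np.hstack([cv2.resize(im[190:246,135:185],(400,448),interpolation=cv2.INTER_CUBIC),cv2.resize(im[172:228,353:403],(400,448),interpolation=cv2.INTER_CUBIC)])[...,::-1])
w=cloud(f)
np.set_printoptions(precision=3,suppress=True)
print("stand z(mm)");print((w[196:240:2,144:176:2,2]*1000).round())
print("ring");print((w[182:220:2,355:402:2,2]*1000).round())
for n,(u,v,z) in dict(stand=(159,217,.034),grip=(157,216,.083),ring=(378,200,.048),vial=(423,206,.06),beaker=(327,202,.06),filt=(366,241,.02)).items(): print(n,ray(f,u,v,z))
```

```text
stand z(mm)
[[-3. -2.  5.  3. -2.  1. -6. -0.  1.  1. -3.  2.  0.  0. -1.  1.]
 [-5.  2.  0.  1.  3. -5. -0.  2.  4. -2.  2.  2.  3.  4.  2.  4.]
 [-5. -1.  1. 35. 32. 32. 38. 33. 36. 37. 37. 32. 33. 30.  2.  1.]
 [ 1. -3.  1. 33. 32. 31. 33. 35. 34. 35. 33. 36. 31. 34.  9.  1.]
 [-1.  3. -3. 35. 34. 36. 34. 32. 32. 34. 33. 39. 32. 33.  6.  3.]
 [-2.  3. -4. 33. 33. 33. 37. 36. 38. 39. 36. 36. 33. 29.  9.  0.]
 [ 2.  2.  0. 35. 35. 83. 81. 68. 39. 39. 33. 34. 35. 31.  7.  0.]
 [-1.  0. 33. 34. 34. 82. 82. 71. 44. 36. 34. 35. 35. 31.  2.  1.]
 [-0. -2. 32. 37. 31. 83. 81. 65. 45. 33. 33. 34. 37. 28.  3. -0.]
 [-3.  1. 36. 30. 79. 83. 80. 65. 41. 32. 34. 29. 33. 29. -3. -0.]
 [ 0. -1. 37. 32. 82. 83. 81. 62. 43. 35. 32. 35. 37. 24.  1. -4.]
 [-2.  2. 36. 35. 82. 84. 80. 63. 35. 34. 35. 38. 36. 25. -3. -1.]
 [-2. -1. 32. 36. 78. 82. 81. 60. 35. 30. 30. 33. 30. 26. -2.  2.]
 [-1.  0. 33. 34. 85. 84. 81. 59. nan 30. 36. 36. 33. 19.  2. -2.]
 [ 0. -0. 31. 35. 31. 23. 54. 50. 31. 30. 29. 33. 27. 24. -0. -0.]
 [ 1.  2. 38. 31. 33. 25. 35. 39. 38. 28. 32. 37. 31. 20. -0.  1.]
 [ 0. -1. 32. 32
[... 1776 characters left out ...]
5.
  33. 30. 31. 31.  1. -2.]
 [29. 28. 31. 31. 28. 36. 45. 51. 50. 49. 52. 46. 47. 45. 49. 51. 48. 43.
  27. 34. 27. 31. -0. -0.]
 [31. 32. 29. 29. 34. 25. 34. 38. 48. 43. 43. 47. 48. 44. 43. 49. 30. 28.
  29. 28. 29. 32. -6.  3.]
 [26. 33. 29. 31. 29. 33. 29. 30. 38. 44. 47. 45. 52. 44. 44. 29. 27. 29.
  29. 27. 31. 29.  3. -3.]
 [26. 29. 26. 28. 28. 29. 31. 33. 33. 28. 26. 27. 25. 28. 30. 30. 31. 29.
  30. 28. 35. 25.  4. -3.]
 [-1.  3.  7.  6. 10.  9.  8.  6. 13. 17. 21. 24. 25. 28. 27. 29. 33. 32.
  26. 27. 31. -2.  1.  2.]]
stand [0.451 0.391 0.034]
grip [0.447 0.385 0.083]
ring [ 0.515 -0.211  0.048]
vial [ 0.5   -0.331  0.06 ]
beaker [ 0.503 -0.068  0.06 ]
filt [ 0.403 -0.184  0.02 ]
```

View pics/c1.png

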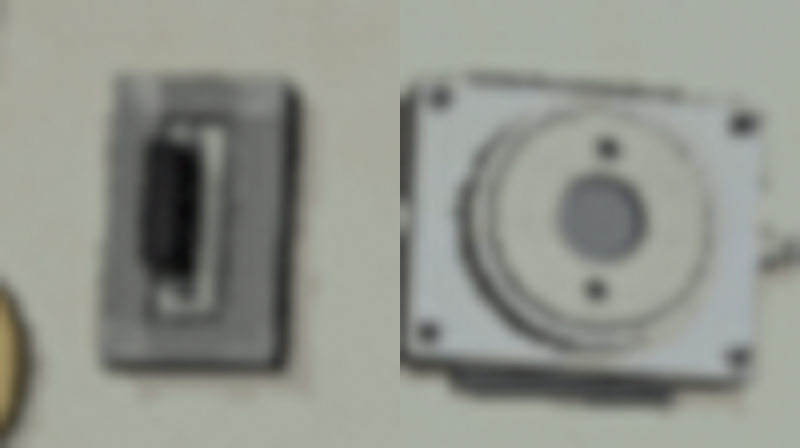

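The left crop shows the black grip of the wrench in the stand's pocket. The right crop shows the ring with two dark holes at about full-image (378.8,190.4) and (377.4,208.2), so the hole line is nearly along world x. Next I'll measure to subpixel level.

```bash
cat > meas.py <<'E'
from h import *
np.set_printoptions(precision=4,suppress=True)
def holes(f):
    g=cv2.cvtColor(f["image"].astype(np.uint8),cv2.COLOR_RGB2GRAY).astype(float)
    out=[]
    for (u,v) in((378.6,190.3),(377.2,208)):
        u0,v0=int(round(u)),int(round(v))
        p=g[v0-4:v0+5,u0-4:u0+5]; bg=np.median(np.r_[p[0],p[-1],p[:,0],p[:,-1]])
        w=np.clip(bg-p-12,0,None); vv,uu=np.mgrid[v0-4:v0+5,u0-4:u0+5]; w*=np.hypot(uu-u,vv-v)<3.6
        c=(w*uu).sum()/w.sum(),(w*vv).sum()/w.sum(); out.append(ray(f,*c,.048)[:2])
    return np.array(out)
E
python3 - <<'E'
from meas import *
fs=[dict(np.load("top0.npz")),dict(np.load("top1.npz"))]+[r.grab_frame("top") for _ in range(6)]
f=fs[0].copy(); f["image"]=np.mean([x["image"] for x in fs],0).round().astype(np.uint8); f["depth"]=np.median([x["depth"] for x in fs],0); np.savez("topavg.npz",**f)
h=holes(f); d=h[0]-h[1]; print("holes",h,"len",np.linalg.norm(d),"ang",np.arctan2(d[1],d[0]),"c",h.mean(0))
w=cloud(f); z=w[...,2]
def sel(u0,v0,u1,v1,a,b):
    m=np.zeros(z.shape,bool); m[v0:v1,u0:u1]=1; return m&(z>a)&(z<b)
# rects: intersect boundary pixels at plane
def rect(m,zz):
    m=cv2.morphologyEx(m.astype(np.uint8),cv2.MORPH_CLOSE,np.ones((5,5)))
    m=cv2.morphologyEx(m,cv2.MORPH_OPEN,np.ones((3,3)))
    c=max(cv2.findContours(m,0,cv2.CHAIN_APPROX_NONE)[0],key=len)[:,0]
    p=np.array([ray(f,u,v,zz)[:2] for u,v in c],np.float32)*1000
    R=cv2.minAreaRect(p); print(R)
print("stand");rect(sel(140,192,180,245,.029,.12),.034)
m=sel(140,195,180,245,.076,.09);p=w[m][:,:2];print("grip n",m.sum(),p.mean(0),"ang",0.5*np.arctan2(2*np.cov(p.T)[0,1],np.cov(p.T)[0,0]-np.cov(p.T)[1,1]));rect(m,.083); print(w[m][:,2].mean())
print("block");rect(sel(345,175,402,226,.024,.06),.030)
print("collar");rect(sel(355,178,400,226,.041,.06),.047)
m=sel(365,185,392,215,.0465,.055)
for nm,b,zz in(("vial",(412,195,435,220),.06),("beaker",(315,188,340,215),.06),("filt",(356,232,376,250),.02)):
    q=w[sel(*b,.012,.09)]; print(nm,np.nanmin(q,0),np.nanmax(q,0))
E
```

```text
holes [[ 0.5416 -0.2128]
 [ 0.4928 -0.2081]] len 0.04904687572958456 ang -0.09700768255148556 c [ 0.5172 -0.2104]
stand
((451.00750732421875, 392.3997802734375), (100.14833068847656, 60.68271255493164), 0.7955794334411621)
grip n 77 [0.4508 0.3923] ang -0.012030247780388498
((450.88311767578125, 392.046142578125), (12.212063789367676, 40.34943389892578), 89.3619384765625)
0.08129245475435903
block
((517.3927612304688, -209.26162719726562), (133.18702697753906, 99.99917602539062), 86.97047424316406)
collar
((517.9078979492188, -209.94851684570312), (84.50589752197266, 87.0097885131836), 1.7373011112213135)
vial [ 0.4697 -0.3808  0.0121] [ 0.5161 -0.3231  0.0617]
beaker [ 0.4833 -0.0928  0.0124] [ 0.5309 -0.051   0.0613]
filt [ 0.3918 -0.199   0.0141] [ 0.4144 -0.1737  0.0252]
```

```bash
cat > plan.py <<'E'
import sys
from h import *
from scipy.spatial.transform import Rotation as Ro
np.set_printoptions(precision=4,suppress=True)
# usage: plan.py x y z psi  -> shift mm / turn rad in tool axes
def plan(x,y,z,psi):
    o=r.get_obs(); R=Ro.from_rotvec(o["orientation"]); p=o["tcp_pos"]
    T=Ro.from_matrix(np.array([[-np.cos(psi),-np.sin(psi),0],[-np.sin(psi),np.cos(psi),0],[0,0,-1]]))
    print("shift mm",(R.inv().apply(np.array([x,y,z])-p)*1000).round(2),"turn",(R.inv()*T).as_rotvec().round(4))
if __name__=="__main__":
    o=r.get_obs(); m=Ro.from_rotvec(o["orientation"]).as_matrix()
    print("t",round(o["clock"],2),"p",o["tcp_pos"],"psi",np.arctan2(-m[0,1],m[1,1]),"tilt",m[2,:2],"F",o["contact_force"],"M",o["moment"],"w",o["grip_width"],"g",o["gripper_force"],"q",o["joints"])
    a=list(map(float,sys.argv[1:]))
    for i in range(0,len(a),4): plan(*a[i:i+4])
E
python3 plan.py .451 .3922 .15 0  .451 .3922 .043 0
```

```text
t 0.45 p [0.1884 0.6482 0.2028] psi -0.28286293771976023 tilt [ 0.     -0.0001] F [-0.1274  0.149   0.4466] M [ 0.0069 -0.0186  0.013 ] w 0.08544330248585512 g 0.0 q [-1.3961  0.4771  0.0224  1.5555 -0.0115  1.1093 -0.0831]
shift mm [-323.65 -172.47   52.83] turn [-0.0001 -0.     -0.2829]
shift mm [-323.65 -172.45  159.83] turn [-0.0001 -0.     -0.2829]
```

Emit:
{"api": "step_arm", "payload": {"moves": [[-20,-10,3,0,0,-0.02,85],[-60,-32,10,0,0,-0.06,85],[-105,-56,17,0,0,-0.1,85],[-150,-80,24,0,0,-0.14,85],[-195,-104,32,0,0,-0.18,85],[-240,-128,40,0,0,-0.22,85],[-282,-150,46,0,0,-0.26,85],[-310,-165,50,0,0,-0.28,85]]}}

```text
clock: 1.25
tcp_pos: [0.4427, 0.3998, 0.1527]
orientation: [0.007, 3.141, -0.002]
contact_force: [0.5, 0.3, 0.5]
grip_width: 0.0849
gripper_force: 0.0
```

```bash
python3 plan.py .451 .3922 .12 0  .451 .3922 .043 0
```

```text
t 1.25 p [0.4427 0.3998 0.1527] psi -0.004734300424438362 tilt [-0.0008 -0.001 ] F [0.4855 0.2672 0.5095] M [ 0.0149 -0.0468 -0.0232] w 0.08489095247334053 g 0.0 q [-0.8775  0.3999  0.0484  1.802  -0.0217  0.9404  0.746 ]
shift mm [-8.32 -7.56 32.72] turn [-0.001   0.0008 -0.0047]
shift mm [ -8.25  -7.48 109.72] turn [-0.001   0.0008 -0.0047]
```

Emit:
{"api": "step_arm", "payload": {"moves": [[-6,-6,15,0,0,-0.003,85],[-11,-11,35,0,0,-0.003,85],[-11,-11,45,0,0,-0.003,85],[-11,-11,45,0,0,-0.003,85]]}}

```text
clock: 1.65
tcp_pos: [0.4494, 0.3921, 0.1063]
orientation: [0.002, -3.139, 0.003]
contact_force: [-0.3, -0.2, 0.5]
grip_width: 0.0849
gripper_force: 0.0
```

```bash
python3 plan.py .451 .3922 .043 0
```

```text
t 1.65 p [0.4494 0.3921 0.1063] psi 0.0010922068632378966 tilt [ 0.0026 -0.0019] F [-0.2777 -0.2271  0.5056] M [ 0.0452 -0.0183 -0.004 ] w 0.08494382627337281 g 0.0 q [-0.8556  0.4569  0.0442  1.8363 -0.0267  0.8521  0.7735]
shift mm [-1.8   0.19 63.25] turn [-0.0019 -0.0026  0.0011]
```

Emit:
{"api": "step_arm", "payload": {"moves": [[-1,0,15,0,0,0,85],[-1,0,35,0,0,0,85],[-1,0,52,0,0,0,85],[-1,0,60,0,0,0,85],[-1,0,63,0,0,0,85],[-1,0,64,0,0,0,85],[-1,0,64,0,0,0,85]]}}

```text
clock: 2.35
tcp_pos: [0.4523, 0.3928, 0.0445]
orientation: [-0.0, 3.141, 0.001]
contact_force: [-0.6, -0.7, 0.4]
grip_width: 0.0852
gripper_force: 0.0
```

```bash
python3 plan.py .451 .3922 .043 0; python3 -c "
from h import *
f=r.grab_frame('top');save('g1',f,(110,170,220,250),6)"
```

```text
t 2.35 p [0.4523 0.3928 0.0445] psi 0.0002842832765723098 tilt [-0.0008  0.0009] F [-0.5793 -0.704   0.4003] M [-0.0296  0.0255 -0.0158] w 0.08515498836061988 g 0.0 q [-0.8485  0.542   0.0387  1.8695 -0.03    0.7294  0.7781]
shift mm [ 1.33 -0.56  1.53] turn [0.0009 0.0008 0.0003]
```

View pics/g1.png

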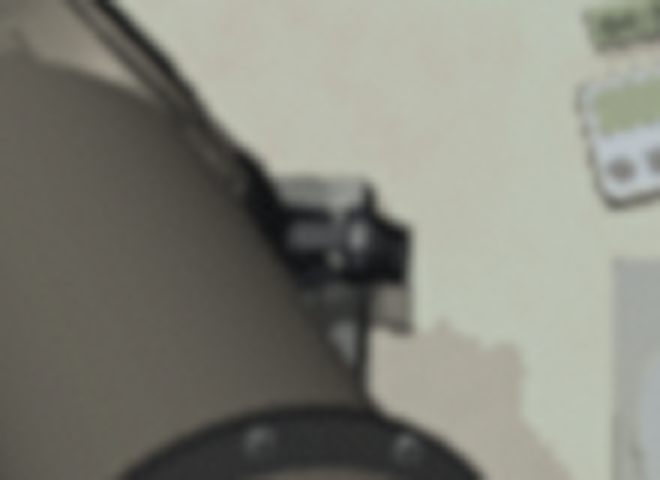

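The arm covers most of the view, with the gripper over the stand at about crop (350,240). Closing the fingers on the grip.

Emit:
{"api": "step_arm", "payload": {"moves": [[0,0,0,0,0,0,40],[0,0,0,0,0,0,5],[0,0,0,0,0,0,5],[0,0,0,0,0,0,5],[0,0,0,0,0,0,5],[0,0,0,0,0,0,5],[0,0,0,0,0,0,5],[0,0,0,0,0,0,5]], "grip_force": 70}}

```text
clock: 3.2
tcp_pos: [0.4521, 0.3925, 0.0441]
orientation: [-0.0, 3.141, 0.001]
contact_force: [-0.9, 0.7, 3.3]
grip_width: 0.0095
gripper_force: 70.0
```

```bash
python3 plan.py .451 .3922 .043 0
```

```text
t 3.2 p [0.4521 0.3925 0.0441] psi 0.00022322350233198882 tilt [-0.0003  0.0005] F [-0.9447  0.6915  3.3092] M [0.1317 0.0506 0.007 ] w 0.00945766978107326 g 70.02283573150635 q [-0.8483  0.5425  0.0386  1.8698 -0.03    0.7292  0.7782]
shift mm [ 1.13 -0.31  1.14] turn [0.0005 0.0003 0.0002]
```

Emit:
{"api": "step_arm", "payload": {"moves": [[0,0,-5,0,0,0,5],[0,0,-15,0,0,0,5],[0,0,-30,0,0,0,5],[0,0,-50,0,0,0,5],[0,0,-70,0,0,0,5],[0,0,-85,0,0,0,5],[0,0,-90,0,0,0,5],[0,0,-90,0,0,0,5]]}}

```text
clock: 4.0
tcp_pos: [0.4523, 0.3925, 0.1349]
orientation: [-0.0, 3.14, 0.002]
contact_force: [0.2, 0.5, -1.5]
grip_width: 0.0096
gripper_force: 69.5
```

```bash
python3 - <<'E'
from h import *
f=r.grab_frame('scene');save('s1',f)
E
python3 plan.py .5186 -.2103 .15 -.097 .5186 -.2103 .09 -.097
```

```text
t 4.05 p [0.4518 0.3921 0.1339] psi 0.00018791038924087327 tilt [0. 0.] F [ 0.1997  1.3779 -1.3104] M [-0.0289  0.0121  0.0348] w 0.009754022639868676 g 69.53703761100769 q [-0.8562  0.4242  0.0484  1.8139 -0.0254  0.9042  0.7745]
shift mm [ -66.64 -602.41  -16.12] turn [ 0.     -0.      0.0972]
shift mm [ -66.64 -602.41   43.88] turn [ 0.     -0.      0.0972]
```

View pics/s1.png

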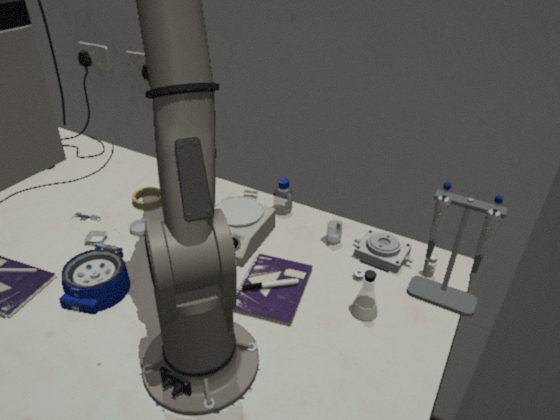

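The arm hides the gripper in this view. The holder is at (385,245), the beaker at (334,232), and the flask at (366,300) and burette stand are out of the way. I'll check obstacle heights along the transfer corridor.

Run:
```python
from meas import *
w=cloud(dict(np.load("topavg.npz")))
for x0,x1 in((.38,.46),(.46,.54),(.54,.6),(.6,.66)):
    print(x0,[(y,round(float(np.percentile(w[(w[...,0]>x0)&(w[...,0]<x1)&(w[...,1]>y)&(w[...,1]<y+.05)][:,2],99.7)),3)) for y in np.arange(-.45,.4,.05).round(2)])
```

```text
0.38 [(np.float64(-0.45), 0.314), (np.float64(-0.4), 0.272), (np.float64(-0.35), 0.314), (np.float64(-0.3), 0.003), (np.float64(-0.25), 0.008), (np.float64(-0.2), 0.025), (np.float64(-0.15), 0.003), (np.float64(-0.1), 0.002), (np.float64(-0.05), 0.003), (np.float64(-0.0), 0.003), (np.float64(0.05), 0.091), (np.float64(0.1), 0.093), (np.float64(0.15), 0.093), (np.float64(0.2), 0.094), (np.float64(0.25), 0.003), (np.float64(0.3), 0.002), (np.float64(0.35), 0.083)]
0.46 [(np.float64(-0.45), 0.268), (np.float64(-0.4), 0.272), (np.float64(-0.35), 0.269), (np.float64(-0.3), 0.047), (np.float64(-0.25), 0.05), (np.float64(-0.2), 0.05), (np.float64(-0.15), 0.031), (np.float64(-0.1), 0.061), (np.float64(-0.05), 0.003), (np.float64(-0.0), 0.002), (np.float64(0.05), 0.076), (np.float64(0.1), 0.076), (np.float64(0.15), 0.076), (np.float64(0.2), 0.074), (np.float64(0.25), 0.019), (np.float64(0.3), 0.002), (np.float64(0.35), 0.083)]
0.54 [(np.float64(-0.45), 0.003), (np.float64(-0.4), 0.002), (np.float64(-0.35), 0.003), (np.float64(-0.3), 0.034), (np.float64(-0.25), 0.05), (np.float64(-0.2), 0.049), (np.float64(-0.15), 0.026), (np.float64(-0.1), 0.002), (np.float64(-0.05), 0.003), (np.float64(-0.0), 0.002), (np.float64(0.05), 0.074), (np.float64(0.1), 0.106), (np.float64(0.15), 0.003), (np.float64(0.2), 0.019), (np.float64(0.25), 0.019), (np.float64(0.3), 0.002), (np.float64(0.35), 0.003)]
0.6 [(np.float64(-0.45), 0.002), (np.float64(-0.4), 0.002), (np.float64(-0.35), 0.003), (np.float64(-0.3), 0.002), (np.float64(-0.25), 0.002), (np.float64(-0.2), 0.002), (np.float64(-0.15), 0.002), (np.float64(-0.1), 0.002), (np.float64(-0.05), 0.002), (np.float64(-0.0), 0.002), (np.float64(0.05), 0.003), (np.float64(0.1), 0.003), (np.float64(0.15), 0.002), (np.float64(0.2), 0.018), (np.float64(0.25), 0.002), (np.float64(0.3), 0.002), (np.float64(0.35), 0.002)]
```

Emit:
{"api": "step_arm", "payload": {"moves": [[-2,-10,-15,0,0,0,5],[-5,-35,-35,0,0,0.01,5],[-10,-75,-40,0,0,0.02,5],[-15,-120,-40,0,0,0.03,5],[-20,-165,-40,0,0,0.04,5],[-26,-210,-40,0,0,0.05,5],[-32,-255,-40,0,0,0.06,5],[-38,-300,-40,0,0,0.07,5]]}}

```text
clock: 4.85
tcp_pos: [0.4896, 0.0895, 0.1742]
orientation: [-0.111, -3.139, 0.0]
contact_force: [1.0, -0.6, -2.0]
grip_width: 0.0097
gripper_force: 69.5
```

```bash
python3 - <<'E'
from meas import *
w=cloud(dict(np.load("topavg.npz")))
q=w[(w[...,2]>.1)&(w[...,0]>.35)&(w[...,0]<.65)&(w[...,1]<-.2)&(w[...,1]>-.6)]
print(q[:,1].max(),q[np.argsort(q[:,1])[-5:]])
E
python3 plan.py .5186 -.2103 .12 -.097
```

```text
-0.31071519575893736 [[ 0.4519 -0.3111  0.2617]
 [ 0.4564 -0.311   0.2622]
 [ 0.443  -0.3109  0.2612]
 [ 0.4452 -0.3108  0.2615]
 [ 0.454  -0.3107  0.2627]]
t 4.85 p [0.4896 0.0895 0.1742] psi -0.07076636160350447 tilt [ 0.0004 -0.0001] F [ 0.98   -0.556  -1.9797] M [-0.0519 -0.0733 -0.0106] w 0.009706407708562386 g 69.53377604484558 q [-0.4711  0.2175  0.1902  2.0125 -0.0515  0.9165  1.2462]
shift mm [ -50.18 -297.01   54.25] turn [-0.0001 -0.0004  0.0262]
```

Emit:
{"api": "step_arm", "payload": {"moves": [[-7,-45,0,0,0,0.003,5],[-14,-88,0,0,0,0.006,5],[-21,-130,2,0,0,0.01,5],[-28,-170,6,0,0,0.014,5],[-35,-210,12,0,0,0.018,5],[-42,-250,20,0,0,0.022,5],[-48,-280,30,0,0,0.026,5],[-50,-297,40,0,0,0.026,5]]}}

```text
clock: 5.65
tcp_pos: [0.5183, -0.2116, 0.1339]
orientation: [-0.157, -3.138, 0.002]
contact_force: [0.5, 0.3, -1.1]
grip_width: 0.0095
gripper_force: 69.5
```

Emit:
{"api": "step_arm", "payload": {"moves": [[0,-2,5,0,0,0,5],[0,-2,10,0,0,0,5],[0,-2,12,0,0,0,5],[0,-2,12,0,0,0,5]]}}

```text
clock: 6.05
tcp_pos: [0.519, -0.2079, 0.1218]
orientation: [-0.147, -3.138, -0.001]
contact_force: [-0.3, -0.4, -0.8]
grip_width: 0.0097
gripper_force: 69.5
```

```bash
python3 plan.py .5186 -.2103 .09 -.097
python3 - <<'E'
from h import *
f=r.grab_frame('scene');g=r.grab_frame('top')
import numpy as np
a=cv2.resize(f["image"][190:290,320:460],(560,400),interpolation=cv2.INTER_CUBIC)[:,80:480]
b=cv2.resize(g["image"][150:250,310:450],(560,400),interpolation=cv2.INTER_CUBIC)[:,80:480]
cv2.imwrite("pics/r1.png",np.hstack([a,b])[...,::-1])
E
```

```text
t 6.05 p [ 0.519  -0.2079  0.1218] psi -0.0936955788514339 tilt [0.0004 0.0008] F [-0.3369 -0.4496 -0.7522] M [ 0.0502 -0.0148  0.0171] w 0.00974599764180543 g 69.51302289962769 q [ 0.0085  0.3937  0.33    1.9304 -0.168   0.8444  1.9042]
shift mm [ 0.2  -2.42 31.83] turn [ 0.0008 -0.0004  0.0033]
```

View pics/r1.png

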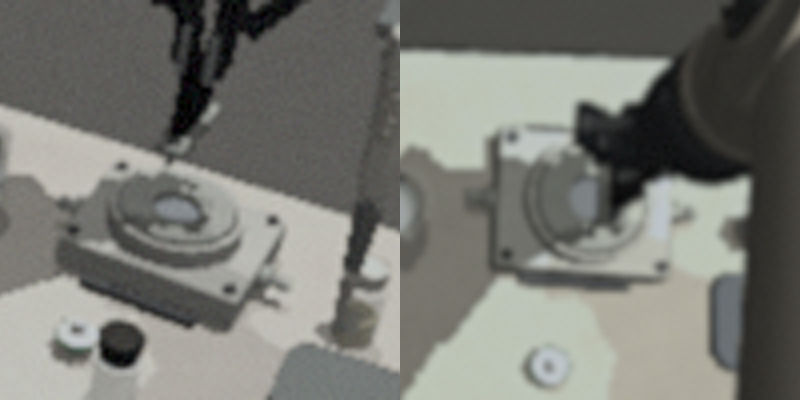

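The wrench is held above the ring. In the scene crop it is at about (190,140) and the ring at (180,205), and the bystanders are untouched. Going down to just above the ring.

Emit:
{"api": "step_arm", "payload": {"moves": [[0,-1,10,0,0,0.003,5],[0,-1,22,0,0,0.003,5],[0,-1,32,0,0,0.003,5],[0,-1,36,0,0,0.003,5],[0,-1,37,0,0,0.003,5],[0,-1,37,0,0,0.003,5],[0,-1,37,0,0,0.003,5],[0,-1,37,0,0,0.003,5]]}}

```text
clock: 6.95
tcp_pos: [0.5192, -0.2107, 0.0853]
orientation: [0.155, 3.137, -0.0]
contact_force: [-0.4, 0.3, -1.4]
grip_width: 0.0095
gripper_force: 69.5
```

```bash
python3 plan.py .5186 -.2103 .08 -.097
```

```text
t 6.95 p [ 0.5192 -0.2107  0.0853] psi -0.09883485244056514 tilt [-0.0007 -0.0001] F [-0.3666  0.311  -1.4019] M [ 0.0287  0.0034 -0.0311] w 0.009480657094560899 g 69.52339768409729 q [ 0.0273  0.4463  0.3148  1.9543 -0.1935  0.769   1.9247]
shift mm [0.63 0.29 5.25] turn [-0.0001  0.0007 -0.0018]
```

Emit:
{"api": "step_arm", "payload": {"moves": [[0.3,0,2,0,0,0,5],[0.6,0.2,4,0,0,0,5],[0.6,0.2,6,0,0,0,5],[0.6,0.2,7,0,0,0,5],[0.6,0.2,8,0,0,0,5],[0.6,0.2,9,0,0,0,5],[0.6,0.2,9,0,0,0,5]]}}

```text
clock: 7.65
tcp_pos: [0.5183, -0.2102, 0.0758]
orientation: [-0.155, -3.138, -0.0]
contact_force: [0.2, -0.3, -0.8]
grip_width: 0.0095
gripper_force: 69.5
```

Emit:
{"api": "step_arm", "payload": {"moves": [[0,0,0.5,0,0,0,5],[0,0,1,0,0,0,5],[0,0,1.5,0,0,0,5],[0,0,1.5,0,0,0,5]]}}

```text
clock: 8.05
tcp_pos: [0.5183, -0.2103, 0.0743]
orientation: [-0.155, -3.138, -0.0]
contact_force: [-0.4, -0.4, -1.5]
grip_width: 0.0098
gripper_force: 69.5
```

```bash
python3 plan.py .5186 -.2103 .066 -.097
```

```text
t 8.05 p [ 0.5183 -0.2103  0.0743] psi -0.0987705994505371 tilt [0.0001 0.    ] F [-0.3559 -0.4228 -1.4821] M [ 0.033  -0.0208 -0.0138] w 0.009847860985021772 g 69.52226758003235 q [ 0.0321  0.4614  0.309   1.9624 -0.2006  0.747   1.9306]
shift mm [-0.33 -0.02  8.34] turn [ 0.     -0.0001 -0.0018]
```

Emit:
{"api": "step_arm", "payload": {"moves": [[0,0,0.5,0,0,0,5],[0,0,1,0,0,0,5],[0,0,1.5,0,0,0,5],[0,0,1.5,0,0,0,5]]}}

```text
clock: 8.45
tcp_pos: [0.5182, -0.2102, 0.0728]
orientation: [-0.155, -3.138, -0.0]
contact_force: [-0.8, -0.1, -2.1]
grip_width: 0.0101
gripper_force: 69.5
```

Emit:
{"api": "step_arm", "payload": {"moves": [[0,0,0.5,0,0,0,5],[0,0,1,0,0,0,5],[0,0,1.5,0,0,0,5],[0,0,1.5,0,0,0,5]]}}

```text
clock: 8.85
tcp_pos: [0.5183, -0.2102, 0.0713]
orientation: [-0.155, -3.138, -0.0]
contact_force: [0.4, 0.3, -1.5]
grip_width: 0.0098
gripper_force: 69.5
```

Emit:
{"api": "step_arm", "payload": {"moves": [[0,0,0.5,0,0,0,5],[0,0,1,0,0,0,5],[0,0,1.5,0,0,0,5],[0,0,1.5,0,0,0,5]]}}

```text
clock: 9.25
tcp_pos: [0.5183, -0.2103, 0.0698]
orientation: [-0.155, -3.138, -0.0]
contact_force: [-0.3, -0.3, -1.7]
grip_width: 0.0096
gripper_force: 69.5
```

Emit:
{"api": "step_arm", "payload": {"moves": [[0,0,0.5,0,0,0,5],[0,0,1,0,0,0,5],[0,0,1.5,0,0,0,5],[0,0,1.5,0,0,0,5]]}}

```text
clock: 9.65
tcp_pos: [0.5182, -0.2102, 0.0683]
orientation: [-0.155, -3.138, -0.0]
contact_force: [-0.2, -0.1, -1.4]
grip_width: 0.0097
gripper_force: 69.5
```

```bash
python3 plan.py .5186 -.2103 .066 -.097
```

```text
t 9.65 p [ 0.5182 -0.2102  0.0683] psi -0.09878099435226564 tilt [0.0002 0.0001] F [-0.1789 -0.1428 -1.3635] M [-0.0047  0.0761 -0.0568] w 0.009720241697683603 g 69.52243566513062 q [ 0.0351  0.4704  0.3055  1.9658 -0.2048  0.735   1.934 ]
shift mm [-0.37 -0.04  2.29] turn [ 0.0001 -0.0002 -0.0018]
```

Emit:
{"api": "step_arm", "payload": {"moves": [[0,0,0.5,0,0,0,5],[0,0,1,0,0,0,5],[0,0,1.3,0,0,0,5],[0,0,1.3,0,0,0.02,5],[0,0,1.3,0,0,0.04,5],[0,0,1.3,0,0,0.06,5],[0,0,1.3,0,0,0.08,5],[0,0,1.3,0,0,0.08,5]]}}

```text
clock: 10.45
tcp_pos: [0.5182, -0.2107, 0.0671]
orientation: [-0.282, -3.129, 0.001]
contact_force: [-0.3, -1.3, -1.5]
grip_width: 0.0098
gripper_force: 69.5
```

```bash
python3 plan.py .5186 -.2103 .067 -.178
```

```text
t 10.45 p [ 0.5182 -0.2107  0.0671] psi -0.17964103673462076 tilt [ 0.0001 -0.0006] F [-0.2531 -1.2557 -1.5258] M [-0.5766  0.1852  0.1151] w 0.009753389516161542 g 69.51834797859192 q [ 0.0195  0.4747  0.3264  1.9675 -0.2198  0.7332  1.8676]
shift mm [-0.35  0.44  0.08] turn [-0.0006 -0.0001 -0.0016]
```

Emit:
{"api": "step_arm", "payload": {"moves": [[0,0,0,0,0,0.02,5],[0,0,0,0,0,0.04,5],[0,0,0,0,0,0.06,5],[0,0,0,0,0,0.08,5],[0,0,0,0,0,0.1,5],[0,0,0,0,0,0.1,5]]}}

```text
clock: 11.05
tcp_pos: [0.5183, -0.2104, 0.0671]
orientation: [-0.438, -3.111, 0.0]
contact_force: [-1.5, -2.8, -1.5]
grip_width: 0.0095
gripper_force: 69.6
```

```bash
python3 plan.py .5183 -.2103 .067 -.277
python3 - <<'E'
from h import *
f=r.grab_frame('scene');g=r.grab_frame('top')
a=cv2.resize(f["image"][200:280,335:435],(500,400),interpolation=cv2.INTER_CUBIC)
cv2.imwrite("pics/r2.png",a[...,::-1])
E
```

```text
t 11.05 p [ 0.5183 -0.2104  0.0671] psi -0.2797124989219461 tilt [ 0.     -0.0002] F [-1.5465 -2.8413 -1.5231] M [-0.7113  0.2846  0.1679] w 0.009477415940056137 g 69.55716490745544 q [-0.0003  0.4778  0.352   1.9688 -0.2385  0.7346  1.7845]
shift mm [-0.01  0.08  0.09] turn [-0.0002 -0.     -0.0027]
```

View pics/r2.png

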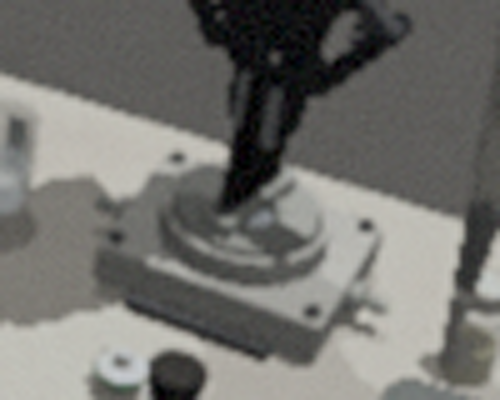

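The bridge sits close on the ring at crop (240,215), and the ring is turning: the vertical moment is 0.17 N m, which matches the expected 0.18. Continuing the turn.

Emit:
{"api": "step_arm", "payload": {"moves": [[0,-0.3,0,0,0,0.03,5],[0,-0.6,0,0,0,0.07,5],[0,-0.6,0,0,0,0.11,5],[0,-0.6,0,0,0,0.15,5],[0,-0.6,0,0,0,0.19,5],[0,-0.6,0,0,0,0.23,5],[0,-0.6,0,0,0,0.26,5],[0,-0.6,0,0,0,0.26,5]]}}

```text
clock: 11.95
tcp_pos: [0.5182, -0.2105, 0.067]
orientation: [-0.837, -3.028, -0.0]
contact_force: [-0.7, -0.9, -0.3]
grip_width: 0.0096
gripper_force: 69.6
```

```bash
python3 plan.py .5183 -.2103 .067 -.54
```

```text
t 11.95 p [ 0.5182 -0.2105  0.067 ] psi -0.5396149402417059 tilt [0.0003 0.0002] F [-0.7043 -0.8989 -0.2866] M [-0.3456  0.2714  0.0997] w 0.009638046757240637 g 69.62297558784485 q [-0.0507  0.4878  0.4195  1.972  -0.2875  0.7394  1.5709]
shift mm [0.02 0.26 0.05] turn [ 0.0002 -0.0003  0.0004]
```

Emit:
{"api": "step_arm", "payload": {"moves": [[0,0,0,0,0,0.03,5],[0,0,0,0,0,0.07,5],[0,0,0,0,0,0.11,5],[0,0,0,0,0,0.15,5],[0,0,0,0,0,0.19,5],[0,0,0,0,0,0.23,5],[0,0,0,0,0,0.26,5],[0,0,0,0,0,0.26,5]]}}

```text
clock: 12.75
tcp_pos: [0.5182, -0.2105, 0.067]
orientation: [-1.223, -2.894, -0.0]
contact_force: [-1.9, -0.1, -0.3]
grip_width: 0.0098
gripper_force: 69.6
```

```bash
python3 plan.py .5183 -.2103 .067 -.8
```

```text
t 12.75 p [ 0.5182 -0.2105  0.067 ] psi -0.7994987392077503 tilt [0.0003 0.0001] F [-1.8767 -0.1423 -0.2788] M [-0.1912  0.2292  0.1516] w 0.009795618691898069 g 69.64157938957214 q [-0.1016  0.5     0.4878  1.9753 -0.3378  0.7459  1.358 ]
shift mm [0.1  0.23 0.04] turn [ 0.0001 -0.0003  0.0005]
```

Emit:
{"api": "step_arm", "payload": {"moves": [[0.2,-0.2,0,0,0,0.03,5],[0.2,-0.2,0,0,0,0.06,5],[0.2,-0.2,0,0,0,0.09,5],[0.2,-0.2,0,0,0,0.12,5],[0.2,-0.2,0,0,0,0.15,5],[0.2,-0.2,0,0,0,0.18,5],[0.2,-0.2,0,0,0,0.2,5],[0.2,-0.2,0,0,0,0.2,5]]}}

```text
clock: 13.55
tcp_pos: [0.5179, -0.2107, 0.0671]
orientation: [-1.505, -2.757, -0.0]
contact_force: [0.5, 0.6, -0.8]
grip_width: 0.0098
gripper_force: 69.6
```

```bash
python3 plan.py .5183 -.2103 .067 -1.0
```

```text
t 13.55 p [ 0.5179 -0.2107  0.0671] psi -0.9994794303035756 tilt [0.0001 0.0001] F [ 0.5278  0.6481 -0.7906] M [ 0.1181 -0.0161  0.1758] w 0.00983287502739049 g 69.58699822425842 q [-0.1403  0.5107  0.541   1.9783 -0.3776  0.7519  1.1957]
shift mm [0.11 0.5  0.09] turn [ 0.0001 -0.0001  0.0005]
```

Emit:
{"api": "step_arm", "payload": {"moves": [[0,0,0,0,0,0.02,5],[0,0,0,0,0,0.04,5],[0,0,0,0,0,0.06,5],[0,0,0,0,0,0.08,5],[0,0,0,0,0,0.08,5]]}}

```text
clock: 14.05
tcp_pos: [0.5179, -0.2107, 0.0671]
orientation: [-1.615, -2.695, -0.0]
contact_force: [0.4, 1.3, -1.4]
grip_width: 0.0098
gripper_force: 69.6
```

```bash
python3 plan.py .5183 -.2103 .067 -1.08
```

```text
t 14.05 p [ 0.5179 -0.2107  0.0671] psi -1.079608915113346 tilt [0. 0.] F [ 0.3632  1.3028 -1.4032] M [ 0.2572 -0.0768  0.2191] w 0.009752756549494703 g 69.58198070526123 q [-0.1556  0.5157  0.5622  1.9792 -0.3938  0.7548  1.1308]
shift mm [0.22 0.52 0.08] turn [ 0.     -0.      0.0004]
```

Emit:
{"api": "step_arm", "payload": {"moves": [[0,0,0,0,0,0.01,5],[0,0,0,0,0,0.02,5],[0,0,0,0,0,0.03,5],[0,0,0,0,0,0.03,5]]}}

```text
clock: 14.45
tcp_pos: [0.5179, -0.2108, 0.0671]
orientation: [-1.654, -2.671, -0.0]
contact_force: [0.4, 0.2, -0.1]
grip_width: 0.0093
gripper_force: 69.6
```

```bash
python3 plan.py .5183 -.2103 .067 -1.11
```

```text
t 14.45 p [ 0.5179 -0.2108  0.0671] psi -1.1091932604720889 tilt [0.0001 0.    ] F [ 0.4278  0.1877 -0.1258] M [ 0.4217 -0.1048  0.1783] w 0.009306581019303007 g 69.58221673965454 q [-0.1612  0.5175  0.57    1.9796 -0.3998  0.756   1.107 ]
shift mm [0.23 0.56 0.08] turn [ 0.     -0.0001  0.0008]
```

Emit:
{"api": "step_arm", "payload": {"moves": [[0,0,0,0,0,0.01,5],[0,0,0,0,0,0.02,5],[0,0,0,0,0,0.03,5],[0,0,0,0,0,0.03,5]]}}

```text
clock: 14.85
tcp_pos: [0.5179, -0.2108, 0.0671]
orientation: [-1.694, -2.646, -0.0]
contact_force: [0.5, 0.9, -0.8]
grip_width: 0.0094
gripper_force: 69.6
```

```bash
python3 plan.py .5183 -.2103 .067 -1.14
```

```text
t 14.85 p [ 0.5179 -0.2108  0.0671] psi -1.1392542034255415 tilt [ 0. -0.] F [ 0.5246  0.9196 -0.7998] M [ 0.3967 -0.1142  0.1239] w 0.009447761639956864 g 69.59001302719116 q [-0.1669  0.5195  0.578   1.9799 -0.4059  0.7572  1.0827]
shift mm [0.28 0.6  0.08] turn [-0.     -0.      0.0007]
```

Emit:
{"api": "step_arm", "payload": {"moves": [[0,0,0,0,0,0.01,5],[0,0,0,0,0,0.02,5],[0,0,0,0,0,0.03,5],[0,0,0,0,0,0.03,5]]}}

```text
clock: 15.25
tcp_pos: [0.5179, -0.2108, 0.0671]
orientation: [-1.734, -2.62, 0.0]
contact_force: [0.3, 1.2, -1.5]
grip_width: 0.01
gripper_force: 69.6
```

```bash
python3 plan.py .5183 -.2103 .067 -1.17
```

```text
t 15.25 p [ 0.5179 -0.2108  0.0671] psi -1.1692258288457686 tilt [ 0. -0.] F [ 0.3003  1.172  -1.4893] M [ 0.3854 -0.1013  0.1394] w 0.009963418968452617 g 69.60073828697205 q [-0.1726  0.5215  0.586   1.9803 -0.4121  0.7584  1.0585]
shift mm [0.31 0.57 0.08] turn [-0.     -0.      0.0008]
```

Emit:
{"api": "step_arm", "payload": {"moves": [[0,0,0,0,0,0.01,5],[0,0,0,0,0,0.02,5],[0,0,0,0,0,0.03,5],[0,0,0,0,0,0.03,5]]}}

```text
clock: 15.65
tcp_pos: [0.5179, -0.2108, 0.0671]
orientation: [-1.773, -2.594, -0.0]
contact_force: [0.8, 1.6, -0.7]
grip_width: 0.0096
gripper_force: 69.6
```

```bash
python3 plan.py .5183 -.2103 .067 -1.2
```

```text
t 15.65 p [ 0.5179 -0.2108  0.0671] psi -1.1992309722722747 tilt [ 0. -0.] F [ 0.777   1.6077 -0.6948] M [ 0.4759 -0.1085  0.1542] w 0.009605857661626796 g 69.61534380912781 q [-0.1783  0.5235  0.594   1.9806 -0.4184  0.7597  1.0344]
shift mm [0.31 0.56 0.09] turn [-0.     -0.      0.0008]
```

Emit:
{"api": "step_arm", "payload": {"moves": [[0,0,0,0,0,0.01,5],[0,0,0,0,0,0.02,5],[0,0,0,0,0,0.03,5],[0,0,0,0,0,0.03,5]]}}

```text
clock: 16.05
tcp_pos: [0.5179, -0.2108, 0.0671]
orientation: [-1.812, -2.567, -0.0]
contact_force: [1.3, 1.9, -0.2]
grip_width: 0.0094
gripper_force: 69.6
```

```bash
python3 plan.py .5183 -.2103 .067 -1.23
```

```text
t 16.05 p [ 0.5179 -0.2108  0.0671] psi -1.229243111470573 tilt [ 0. -0.] F [ 1.284   1.9463 -0.2164] M [ 0.4848 -0.1464  0.1872] w 0.00941213081844707 g 69.6182119846344 q [-0.184   0.5256  0.602   1.981  -0.4246  0.761   1.0102]
shift mm [0.33 0.58 0.08] turn [-0.     -0.      0.0008]
```

Emit:
{"api": "step_arm", "payload": {"moves": [[0,0,0,0,0,0.01,5],[0,0,0,0,0,0.02,5],[0,0,0,0,0,0.03,5],[0,0,0,0,0,0.03,5]]}}

```text
clock: 16.45
tcp_pos: [0.5179, -0.2108, 0.0671]
orientation: [-1.849, -2.54, 0.0]
contact_force: [0.6, 0.8, -0.9]
grip_width: 0.0096
gripper_force: 69.8
```

```bash
python3 plan.py .5183 -.2103 .067 -1.26
```

```text
t 16.45 p [ 0.5179 -0.2108  0.0671] psi -1.2586883455673228 tilt [-0.     -0.0001] F [ 0.6336  0.8282 -0.8504] M [ 0.469  -0.2282  0.4766] w 0.009611034868997914 g 69.7865080833435 q [-0.1897  0.5276  0.6099  1.9813 -0.4307  0.7624  0.9863]
shift mm [0.32 0.53 0.1 ] turn [-0.0001  0.      0.0013]
```

The moment jumped to 0.48 N m, so the ring is firm against its stop. I'll hold briefly, back off half the clearance to unload the pins, then lift straight out.

Emit:
{"api": "step_arm", "payload": {"moves": [[0,0,0,0,0,0.004,5],[0,0,0,0,0,0.004,5],[0,0,0,0,0,0,5],[0,0,0,0,0,-0.015,5],[0,0,0,0,0,-0.03,5],[0,0,0,0,0,-0.04,5],[0,0,0,0,0,-0.04,5]]}}

```text
clock: 17.15
tcp_pos: [0.5181, -0.2115, 0.0672]
orientation: [1.798, 2.575, -0.0]
contact_force: [1.1, 0.1, -0.1]
grip_width: 0.0098
gripper_force: 69.5
```

```bash
python3 plan.py .5183 -.2103 .067 -1.22
```

```text
t 17.15 p [ 0.5181 -0.2115  0.0672] psi -1.2193181155175634 tilt [-0.0009  0.0005] F [ 1.1486  0.0532 -0.0882] M [ 0.0034 -0.3837  0.04  ] w 0.009830863611323116 g 69.50717568397522 q [-0.1814  0.5248  0.5995  1.9806 -0.4222  0.7599  1.0187]
shift mm [1.04 0.64 0.23] turn [0.0005 0.0009 0.0007]
```

Emit:
{"api": "step_arm", "payload": {"moves": [[0,0,-1,0,0,0,5],[0,0,-3,0,0,0,5],[0,0,-6,0,0,0,5],[0,0,-10,0,0,0,5],[0,0,-15,0,0,0,5],[0,0,-25,0,0,0,5],[0,0,-40,0,0,0,5],[0,0,-55,0,0,0,5]]}}

```text
clock: 17.95
tcp_pos: [0.5178, -0.211, 0.1235]
orientation: [1.799, 2.576, -0.0]
contact_force: [-0.3, 0.3, -1.4]
grip_width: 0.0096
gripper_force: 69.5
```

Emit:
{"api": "step_arm", "payload": {"moves": [[0,0,-20,0,0,-0.03,5],[0,0,-35,0,0,-0.1,5],[0,0,-45,0,0,-0.2,5],[0,0,-50,0,0,-0.3,5],[0,0,-50,0,0,-0.4,5],[0,0,-50,0,0,-0.5,5],[0,0,-50,0,0,-0.58,5],[0,0,-50,0,0,-0.6,5]]}}

```text
clock: 18.75
tcp_pos: [0.518, -0.2112, 0.1733]
orientation: [0.955, 2.992, 0.0]
contact_force: [-0.2, -0.5, -2.0]
grip_width: 0.0094
gripper_force: 69.5
```

```bash
python3 plan.py .4521 .3925 .17 0
python3 - <<'E'
from h import *
f=r.grab_frame('top');np.savez("top3.npz",**f)
cv2.imwrite("pics/top3.png",cv2.resize(f["image"][160:260,310:450],(700,500),interpolation=cv2.INTER_CUBIC)[...,::-1])
E
```

```text
t 18.75 p [ 0.518  -0.2112  0.1733] psi -0.6176788191992166 tilt [-0.0011  0.0006] F [-0.1813 -0.5482 -1.9843] M [ 0.0033  0.0111 -0.0286] w 0.009429229788987598 g 69.50323820114136 q [-0.1641  0.3506  0.5534  1.8965 -0.2235  0.9541  1.4452]
shift mm [403.33 453.95   3.12] turn [ 0.0002  0.0013 -0.6177]
```

View pics/top3.png

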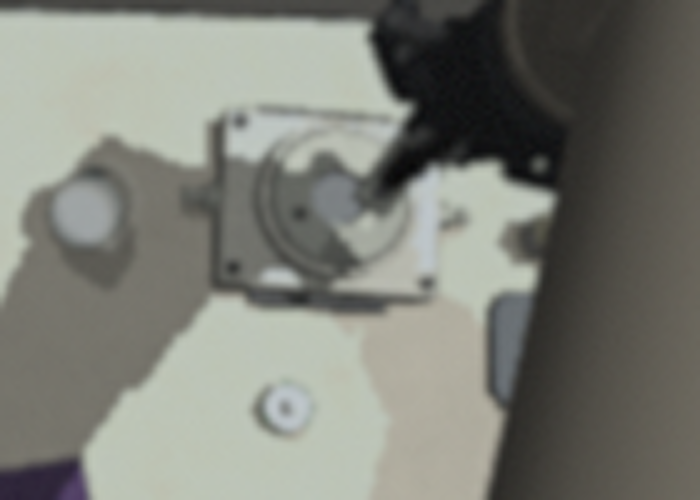

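The ring turned: the visible hole is now at crop (300,212), left of centre, so about 1.2 rad round. The beaker and filter are in place. Carrying the wrench back.

Emit:
{"api": "step_arm", "payload": {"moves": [[10,11,0,0,0,-0.03,5],[35,38,0,0,0,-0.1,5],[65,72,0,0,0,-0.18,5],[95,106,0,0,0,-0.26,5],[125,140,0,0,0,-0.34,5],[155,174,0,0,0,-0.42,5],[185,208,0,0,0,-0.5,5],[215,242,0,0,0,-0.56,5]]}}

```text
clock: 19.6
tcp_pos: [0.482, 0.1136, 0.1725]
orientation: [0.087, 3.14, 0.001]
contact_force: [0.6, 0.4, -0.5]
grip_width: 0.0097
gripper_force: 69.5
```

```bash
python3 plan.py .4521 .3925 .12 0
```

```text
t 19.6 p [0.482  0.1136 0.1725] psi -0.05533027660942798 tilt [-0.0003  0.0004] F [ 0.6444  0.4018 -0.5396] M [-0.0019  0.0004 -0.0322] w 0.009735564692396087 g 69.50806260108948 q [-0.6261  0.2175  0.3105  2.0266 -0.084   0.9089  1.2447]
shift mm [ 45.27 276.76  52.6 ] turn [ 0.0004  0.0003 -0.0553]
```

Emit:
{"api": "step_arm", "payload": {"moves": [[7,42,0,0,0,-0.01,5],[14,84,0,0,0,-0.02,5],[21,126,0,0,0,-0.03,5],[28,168,2,0,0,-0.04,5],[35,208,8,0,0,-0.05,5],[41,244,18,0,0,-0.056,5],[45,267,32,0,0,-0.056,5],[46,278,45,0,0,-0.056,5]]}}

```text
clock: 20.4
tcp_pos: [0.4512, 0.3949, 0.1265]
orientation: [0.002, -3.141, -0.002]
contact_force: [-0.4, -0.5, -1.8]
grip_width: 0.0099
gripper_force: 69.5
```

Emit:
{"api": "step_arm", "payload": {"moves": [[0,0,4,0,0,0,5],[0,0,8,0,0,0,5],[0,0,8,0,0,0,5],[0,0,8,0,0,0,5],[0,0,8,0,0,0,5]]}}

```text
clock: 20.9
tcp_pos: [0.4542, 0.3905, 0.1198]
orientation: [0.007, 3.141, 0.001]
contact_force: [-0.6, 0.2, -1.4]
grip_width: 0.0097
gripper_force: 69.5
```

```bash
python3 plan.py .4521 .3925 .09 0; python3 plan.py .4521 .3925 .0441 0|tail -1
```

```text
t 20.9 p [0.4542 0.3905 0.1198] psi -0.004323000068579725 tilt [-0.0008  0.0006] F [-0.5515  0.1813 -1.3502] M [-0.0166  0.0208  0.0107] w 0.009719962781628679 g 69.50975060462952 q [-0.9476  0.4449  0.174   1.8308 -0.0972  0.8731  0.8387]
shift mm [ 2.18  1.94 29.83] turn [ 0.0006  0.0008 -0.0043]
shift mm [ 2.22  1.91 75.73] turn [ 0.0006  0.0008 -0.0043]
```

Emit:
{"api": "step_arm", "payload": {"moves": [[1,1,10,0,0,-0.003,5],[1,1,22,0,0,-0.003,5],[1,1,34,0,0,-0.003,5],[1,1,42,0,0,-0.003,5],[1,1,45,0,0,-0.003,5],[1,1,45,0,0,-0.003,5],[1,1,45,0,0,-0.003,5],[1,1,45,0,0,-0.003,5]]}}

```text
clock: 21.7
tcp_pos: [0.4529, 0.3925, 0.0746]
orientation: [-0.0, 3.141, 0.001]
contact_force: [-0.6, 1.2, -2.2]
grip_width: 0.0096
gripper_force: 69.5
```

```bash
python3 plan.py .4521 .3925 .0441 0
```

```text
t 21.7 p [0.4529 0.3925 0.0746] psi 7.592960230938948e-05 tilt [-0.0007  0.0008] F [-0.5892  1.1653 -2.2198] M [-0.0389 -0.0492  0.0042] w 0.009552221524648958 g 69.5396339893341 q [-0.9405  0.5043  0.161   1.8596 -0.1099  0.7852  0.8495]
shift mm [ 0.83 -0.07 30.51] turn [0.0008 0.0007 0.0001]
```

Emit:
{"api": "step_arm", "payload": {"moves": [[0.5,0,5,0,0,0,5],[0.7,0,11,0,0,0,5],[0.7,0,17,0,0,0,5],[0.7,0,21,0,0,0,5],[0.7,0,24,0,0,0,5],[0.7,0,26,0,0,0,5],[0.7,0,27,0,0,0,5],[0.7,0,28,0,0,0,5]]}}

```text
clock: 22.5
tcp_pos: [0.4519, 0.3923, 0.0461]
orientation: [-0.0, 3.141, 0.0]
contact_force: [-1.2, -0.3, -1.0]
grip_width: 0.0099
gripper_force: 69.5
```

Emit:
{"api": "step_arm", "payload": {"moves": [[0,0,0.5,0,0,0,5],[0,0,1,0,0,0,5],[0,0,1.5,0,0,0,5],[0,0,1.8,0,0,0,5],[0,0,1.8,0,0,0,5]]}}

```text
clock: 23.0
tcp_pos: [0.4518, 0.3922, 0.0443]
orientation: [0.0, -3.142, -0.0]
contact_force: [-0.1, -0.0, -1.4]
grip_width: 0.0098
gripper_force: 69.5
```

```bash
python3 plan.py .4521 .3925 .0441 0
```

```text
t 23.0 p [0.4518 0.3922 0.0443] psi 0.00018947301381835632 tilt [0. 0.] F [-0.1376 -0.0477 -1.3766] M [-0.0277 -0.0141 -0.0013] w 0.009842000834192646 g 69.53885078430176 q [-0.9341  0.546   0.152   1.8765 -0.1185  0.7277  0.8557]
shift mm [-0.27  0.28  0.2 ] turn [ 0.     -0.      0.0002]
```

Emit:
{"api": "step_arm", "payload": {"moves": [[0,0,0.4,0,0,0,5],[0,0,0.7,0,0,0,5],[0,0,0.7,0,0,0,5]]}}

```text
clock: 23.3
tcp_pos: [0.4519, 0.3925, 0.0441]
orientation: [-0.0, 3.141, 0.001]
contact_force: [-1.5, -1.4, 5.4]
grip_width: 0.0097
gripper_force: 70.3
```

Emit:
{"api": "step_arm", "payload": {"moves": [[0,0,0.4,0,0,0,5],[0,0,0.7,0,0,0,5],[0,0,0.7,0,0,0,5]]}}

```text
clock: 23.6
tcp_pos: [0.4519, 0.3926, 0.044]
orientation: [-0.0, 3.141, 0.001]
contact_force: [-4.0, -1.2, 11.7]
grip_width: 0.0096
gripper_force: 71.2
```

Seated on the ledges (contact force rises at TCP z 0.044, the same height as at the start). Relaxing the push, then releasing.

Emit:
{"api": "step_arm", "payload": {"moves": [[0,0,-0.8,0,0,0,5],[0,0,-0.8,0,0,0,5],[0,0,-0.8,0,0,0,30],[0,0,-0.8,0,0,0,60],[0,0,-0.8,0,0,0,85],[0,0,-0.8,0,0,0,85],[0,0,-0.8,0,0,0,85],[0,0,-0.8,0,0,0,85]], "grip_force": 20}}

```text
clock: 24.4
tcp_pos: [0.4518, 0.3922, 0.0436]
orientation: [0.0, -3.142, 0.0]
contact_force: [-0.3, -0.4, 0.2]
grip_width: 0.0845
gripper_force: 0.0
```

Emit:
{"api": "step_arm", "payload": {"moves": [[0,0,-5,0,0,0,85],[0,0,-15,0,0,0,85],[0,0,-30,0,0,0,85],[0,0,-50,0,0,0,85],[0,0,-70,0,0,0,85],[0,0,-95,0,0,0,85],[0,0,-120,0,0,0,85],[0,0,-140,0,0,0,85]]}}

```text
clock: 25.2
tcp_pos: [0.4524, 0.3926, 0.1869]
orientation: [0.0, 3.14, 0.003]
contact_force: [-0.1, 0.3, -0.3]
grip_width: 0.0848
gripper_force: 0.0
```

```bash
python3 plan.py .188 .648 .20 -.283
```

```text
t 25.2 p [0.4524 0.3926 0.1869] psi -6.854264079411803e-05 tilt [-0.002   0.0022] F [-0.0961  0.2817 -0.3361] M [ 0.0013 -0.0032 -0.0563] w 0.08476515327835243 g 0.0 q [-0.9643  0.3679  0.1871  1.7736 -0.0796  1.0044  0.8239]
shift mm [264.41 255.39 -13.05] turn [0.0025 0.0016 0.2829]
```

Emit:
{"api": "step_arm", "payload": {"moves": [[10,10,-2,0,0,0.02,85],[40,39,-8,0,0,0.06,85],[70,68,-12,0,0,0.1,85],[100,97,-13,0,0,0.14,85],[130,126,-13,0,0,0.18,85],[160,155,-13,0,0,0.22,85],[185,180,-13,0,0,0.26,85],[200,194,-13,0,0,0.28,85]]}}

```text
clock: 26.0
tcp_pos: [0.2482, 0.5889, 0.1983]
orientation: [-0.434, -3.11, -0.004]
contact_force: [-0.2, -0.1, -0.1]
grip_width: 0.0854
gripper_force: 0.0
```

```bash
python3 - <<'E'
from meas import *
fs=[r.grab_frame("top") for _ in range(6)]
f=fs[0].copy(); f["depth"]=np.median([x["depth"] for x in fs],0); im=np.mean([x["image"] for x in fs],0).astype(np.uint8)
w=cloud(f);z=w[...,2]; m=np.zeros(z.shape,bool);m[195:245,140:180]=1;m&=(z>.076)&(z<.095);p=w[m]
print(m.sum(),p.mean(0),p[:,2].max())
for nm,b in(("vial",(412,195,435,220)),("beaker",(315,188,340,215)),("filt",(356,232,376,250))):
    s=z[b[1]:b[3],b[0]:b[2]];q=w[b[1]:b[3],b[0]:b[2]][(s>.012)&(s<.09)]; print(nm,np.nanmin(q,0),np.nanmax(q,0))
cv2.imwrite("pics/end.png",np.hstack([cv2.resize(im[186:246,130:190],(400,400),interpolation=cv2.INTER_CUBIC),cv2.resize(im[172:232,348:408],(400,400),interpolation=cv2.INTER_CUBIC)])[...,::-1])
E
python3 plan.py
```

```text
78 [0.4507 0.3924 0.0813] 0.08378106725007807
vial [ 0.4696 -0.3718  0.0121] [ 0.5159 -0.3177  0.0611]
beaker [ 0.4834 -0.0929  0.0136] [ 0.531  -0.0511  0.0619]
filt [ 0.3918 -0.1993  0.0126] [ 0.4144 -0.1743  0.0248]
t 26.3 p [0.2537 0.5851 0.1975] psi -0.28194957330455483 tilt [-0.001   0.0004] F [ 0.2302 -1.0792  0.3429] M [-0.0315  0.0242  0.0068] w 0.08502646310499712 g 0.0 q [-1.3787  0.4216  0.1603  1.665  -0.0738  1.0604  0.0927]
```

View pics/end.png

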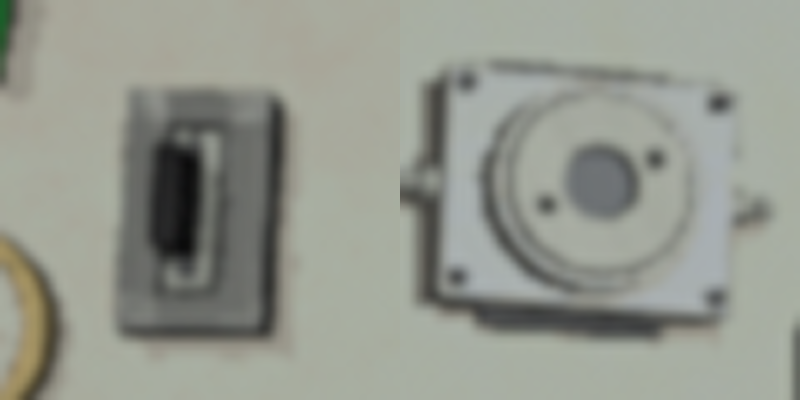

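The wrench is home and upright in the stand: the grip at crop (178,200) is at the same position and height as at the start. The ring's holes are at (655,159) and (546,205), about 1.08 rad clockwise of the start, and the bystanders are unmoved. Handing in.

```bash
python3 -c "
from bench import r
print(r.hand_in())"
```

```text
the job is handed in; nothing more can be done
None
```

The ring was turned clockwise to its firm stop, the wrench is back upright and fully home in its stand, the bystanders showed no movement, and the job was handed in at about 26 s; no verdict came back.

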